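Hang the rinsed tumbler on the free drying post

ROBOT

A 6-joint arm with a two-finger parallel gripper is mounted at the origin on a cart in front of the work surface, level with it; the furniture and walls round the work are solid. World frame = base frame: x ahead of the robot, y to its left, z up, the work surface at z = 0. Lengths are in m, angles in rad, forces in N, time in s.
With the tool pointing down it reaches from about 0.35 to 0.95 m from the base axis. Payload 17.4 kg.
Tool frame: the origin (TCP) lies at the centre of the arm's flange, where the gripper is bolted on; the fingertips stand 186 mm ahead of it and the grasp point (between the pads) lies 167 mm ahead of it (arm.grip_point_offset is the distance from the TCP to the grasp point, in m); z points along the fingers, y is the line along which they close (so a half turn about z gives the same grasp; the last joint's range is limited). The gripper opens to 93 mm and grips with 3 to 60 N. Pads are 15 mm wide; open, the fingers measure 128 mm over their backs; the gripper's body (75 mm by 188 mm) begins 65 mm behind the grasp point.
Start: joints at [1.298, 0.116, 1.442, -0, 1.584, -0.038], TCP at [0.157, 0.656, 0.405] pointing down, gripper open.
Joint ranges: [-2.83, 2.83], [-0.83, 2.19], [0.07, 2.5], [-1.14, 4.28], [0.01, 3], [-2.97, 2.97]. Speed limits (rad/s): [1.89, 1.89, 2.22, 3.14, 3.14, 3.14].

INTERFACE

Orientations are given as a rotation vector (axis times angle).
In Python, from rig import telemetry, eyes, job, arm gives the robot as it stands.
- The arm moves only by the tool servo_tool, never from a script. Its argument "rows" is a list of rows, each a list of 3 entries, a list of its own where there are three numbers: the shift along the tool's x, y, z normalised to -1 to 1, where 1 is 5 cm, then the turn about the tool's z normalised to -1 to 1, where 1 is 6 degrees, then the opening, from -1 (shut) to 1 (fully open). A call has 1 to 8 rows; each row shifts and turns the commanded pose from where the row before left it, along the tool's axes as they then stand; what a row does not reach is not made up. A row lasts 1/10 s, in which the tool goes at most 50 mm and 8.59 degrees, less where a joint would pass 70% of its speed; a pose out of reach is approached as far as the arm can. A call with a number of a shift or a turn outside -1 to 1 is refused whole. A call with a gripper value outside its range is refused whole. The fingers move at their own pace and stop on an object; "force" is the grip in N (left out, the last holds). Time passes only in rows, so rows that do not move let the fingers close. It gives the time, the measured TCP pose, the force, the opening and the grip force at its end, in the units of the state.
- telemetry.get_obs(): the state, without advancing time (a new reading comes with each control period).
- eyes.capture(name): name is "side" or "top" or "wrist"; returns the picture (384x512x3 uint8, red, green, blue); there is no depth.
- eyes.calibration(name): a dict with "intrinsics" (3x3 intrinsics, pixels), "k1" (the pictures are not rectified: a ray, as slopes to the right and down, at radius r is drawn at 1 + k1 r^2 times it, then the intrinsics apply), "R" (3x3) and "t" (3): a world point X has camera coordinates R X + t; the wrist camera has in their place "tool_from_camera" (4x4, takes a point from camera to tool coordinates, whose origin is the TCP and whose axes are the flange's). Camera axes: x right, y down, z forward; pixel columns grow to the right and rows downward; lengths in m; the calibration is good to about 2 mm. A picture is of the moment at which its call begins: read the wrist's pose just before it. calibration takes no time and is no camera call.
- job.job_done(): hands the job in; it is judged then, once.
The state is a dict: "clock": time; "q": joint angles; "qd": joint speeds; "tau": joint torques, N m; "tool_pos": TCP position; "ee_rot": TCP orientation; "ft_force": force on the tool from outside, world axes, zero at the start; "moment": the same for the moment, N m; "grip_width": finger opening in m; "finger_force": force on a finger pad.
Only numpy, scipy, OpenCV 4.12 (cv2) and the standard library are available. Lean on these libraries where they do the work, as an engineer would, in place of code of your own. Each camera call takes 0.05 s, during which the arm holds its last target. There are 200 camera calls.

TASK

The rinsed white tumbler lies in the sloping wire cradle. Lift it out, turn it upside down and lower it over the drying post that is still free, all the way until its bottom rests on the post's head, before letting go; do not drop it. Leave the taken post, the thread spool, the pliers and the glue tube as they are.

Things in the scene. Friction and masses are not known exactly. Their poses are not given: they have to be found in the camera images.
- cup: The loose tumbler: plain white straight round cup, no handle, outside diameter 52 mm, height 80 mm, wall 3 mm, bottom 5 mm thick, about 0.12 kg. Origin: centre of the outside of its bottom; z runs along its axis to the open mouth. It starts lying in the cradle, mouth pointing 20 degrees below level, its middle about 60 mm above the desk.
- cup_rim (a point): Centre of the tumbler's open mouth, 80 mm along its z axis from its origin.
- cup_floor (a point): Centre of the tumbler's inside bottom, 5 mm along its z axis from its origin.
- cradle: Fixed draining cradle: two 6 mm steel wires 32 mm apart on a wooden foot 110 x 56 x 8 mm. They carry the tumbler from below, leaving its sides free for fingers, fall 20 degrees towards the cradle's +x (the way the mouth points) and there turn up 14 mm as a stop before the rim: lift the tumbler upward to clear them. Origin: centre of the underside; z up.
- free_post: Fixed upright wooden drying post with nothing on it: foot disc 80 mm wide and 12 mm thick, stem 15 mm thick, mushroom head 30 mm wide whose flat top (25 mm wide) is 100 mm above the desk. Origin: centre of the underside, on the desk; z up.
- free_post_tip (a point): Centre of the flat top of the free post, 100 mm above the desk. A tumbler hung on it has its inside bottom here and its rim 25 mm above the desk.
- taken_post: An equal fixed post that already carries an equal, upturned white tumbler (top 105 mm above the desk). Origin: centre of the underside. It and the free post may stand in either place.
- spool: Loose blue thread spool standing on the desk, 28 mm wide, 38 mm high; origin at the centre of its underside. A bystander.
- pliers: Loose small red-handled pliers lying on the desk, 139 x 43 x 12 mm; origin at the centre of the underside. A bystander.
- glue: Loose glue tube lying on the desk, 27 x 98 x 19 mm; origin at the centre of the underside. A bystander.
Mind the look-alikes: they are no part of the job. What is shaped like the cup but red or yellow is not meant.

How it is judged:
By the outcome, as a careful person would: the job done as asked, in the order asked, and still so for the second after the job is handed in, with the robot touching nothing.
It also fails if it takes over 58 s, if anything falls off the work surface, if the arm or the gripper's body presses on something with over 40 N, if the wrist force passes 120 N, or if a joint passes its speed limit or range.

## Working session

There is one attempt and no reset: what is moved stays moved. The work goes in short steps, Python scripts to look and compute and a tool call to move; the robot and the scene stay as the last step left them, time stands still between calls to the robot, and variables do not carry over. Pictures are saved under pics/ and viewed, at most 10 in all, crops included, and the job is handed in when it is done.

Besides the shell and the picture viewer there is one more tool, called after "Emit:" as name(argument=value, ...), one argument or row to a line, values as JSON. servo_tool: Moves the arm, as the interface text tells. Its arguments: {"type":"object","properties":{"rows":{"type":"array","items":{"type":"array"}},"force":{"type":"number"}},"required":["rows"]}

```bash
mkdir -p pics; ls; cat > h.py <<'E'
import numpy as np, cv2
from scipy.spatial.transform import Rotation as Ro
from rig import telemetry, eyes, job, arm
def cam(name,obs=None):
    c=eyes.calibration(name); K=np.array(c["intrinsics"])
    if "R" in c: return K,c["k1"],np.array(c["R"]),np.array(c["t"])
    T=np.array(c["tool_from_camera"]); W=np.eye(4); W[:3,:3]=Ro.from_rotvec(obs["ee_rot"]).as_matrix(); W[:3,3]=obs["tool_pos"]
    M=np.linalg.inv(W@T); return K,c["k1"],M[:3,:3],M[:3,3]
def ray(c,uv):
    K,k1,R,t=c
    p=cv2.undistortPoints(np.array([[uv]],float),K,np.array([k1,0,0,0.]))[0,0]
    d=R.T@np.array([p[0],p[1],1.]); return -R.T@t, d/np.linalg.norm(d)
def plane(c,uv,z):
    o,d=ray(c,uv); return o+d*(z-o[2])/d[2]
def cross(c1,u1,c2,u2):
    o1,d1=ray(c1,u1);o2,d2=ray(c2,u2)
    s=np.linalg.lstsq(np.c_[d1,-d2],o2-o1,rcond=None)[0]
    a,b=o1+s[0]*d1,o2+s[1]*d2; return (a+b)/2,np.linalg.norm(a-b)
def proj(c,X):
    K,k1,R,t=c; return cv2.projectPoints(np.array([X],float),cv2.Rodrigues(R)[0],t,K,np.array([k1,0,0,0.]))[0][0,0]
def save(n,im): cv2.imwrite("pics/"+n,im[:,:,::-1])
E
python3 - <<'E'
from h import *
o=telemetry.get_obs(); print({k:np.round(v,3) for k,v in o.items()}, arm.grip_point_offset)
for n in("side","top","wrist"):
    im=eyes.capture(n); np.save(f"{n}0.npy",im); save(n+"0.png",im); c=cam(n,o); print(n,np.round(c[0].ravel(),1),c[1],np.round(-c[2].T@c[3],3),np.round(c[2],2).tolist())
E
```

```text
pics
{'clock': np.float64(0.0), 'q': array([ 1.298,  0.116,  1.442, -0.   ,  1.584, -0.038]), 'qd': array([ 0.   ,  0.001, -0.   ,  0.001,  0.   , -0.001]), 'tau': array([-2.0000e-03, -7.2120e+01, -6.2266e+01,  7.8000e-02,  2.3000e-02,
       -0.0000e+00]), 'tool_pos': array([0.157, 0.656, 0.404]), 'ee_rot': array([-3.68e-01, -3.12e+00,  2.00e-03]), 'ft_force': array([0.083, 0.304, 0.638]), 'moment': array([ 0.045, -0.019, -0.03 ]), 'finger_force': np.float64(0.0), 'grip_width': np.float64(0.093)} 0.1673
side [380.2   0.  259.2   0.  380.2 193.4   0.    0.    1. ] -0.0679936610220113 [-0.038 -0.81   0.837] [[0.89, -0.45, -0.0], [-0.25, -0.49, -0.84], [0.38, 0.75, -0.55]]
top [430.9   0.  258.5   0.  430.9 193.4   0.    0.    1. ] -0.09567904016846682 [0.304 0.197 1.602] [[-0.02, -1.0, 0.02], [-0.99, 0.02, -0.12], [0.12, -0.02, -0.99]]
wrist [267.6   0.  257.8   0.  267.6 191.8   0.    0.    1. ] -0.05708275045539261 [0.083 0.673 0.384] [[0.23, 0.97, -0.0], [0.94, -0.22, 0.27], [0.26, -0.06, -0.96]]
```

View pics/side0.png

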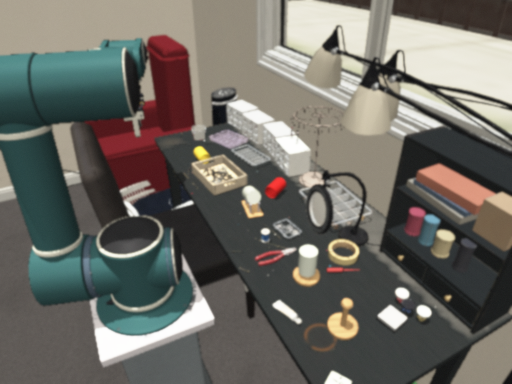

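View pics/top0.png

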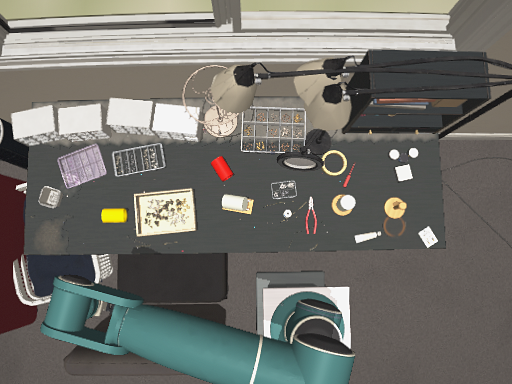

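Choices: white in cradle (side 251,197; top 237,202) = wanted cup. Look-alikes: red cup (276,187), yellow cup (202,153), white cup on the taken post (307,262), white jars (403,295). Free post: side (345,318), top (396,208). One close crop to check.

```bash
python3 - <<'E'
from h import *
s=np.load("side0.npy");t=np.load("top0.npy")
f=lambda im,x,y:cv2.resize(im[y:y+48,x:x+64],None,fx=6,fy=6,interpolation=cv2.INTER_CUBIC)
save("m.png",np.vstack([np.hstack([f(s,222,176),f(t,206,180)]),np.hstack([f(s,312,292),f(t,364,184)])]))
S,T=cam("side"),cam("top")
for n,u,v in(("cup",(251,197),(236,202)),("free head",(347,302),(396,208)),("taken top",(308,252),(347,202))):
    print(n,cross(S,u,T,v),plane(T,v,.06))
E
```

```text
cup (array([0.46324087, 0.25221335, 0.04819441]), np.float64(0.0022626623883988365)) [0.46307893 0.251376   0.06      ]
free head (array([ 0.43925263, -0.32915662,  0.08228853]), np.float64(0.02225588017330318)) [ 0.43152186 -0.33045398  0.06      ]
taken top (array([ 0.45357118, -0.14228783,  0.09695916]), np.float64(0.0014656143262589032)) [ 0.45656707 -0.15025054  0.06      ]
```

View pics/m.png

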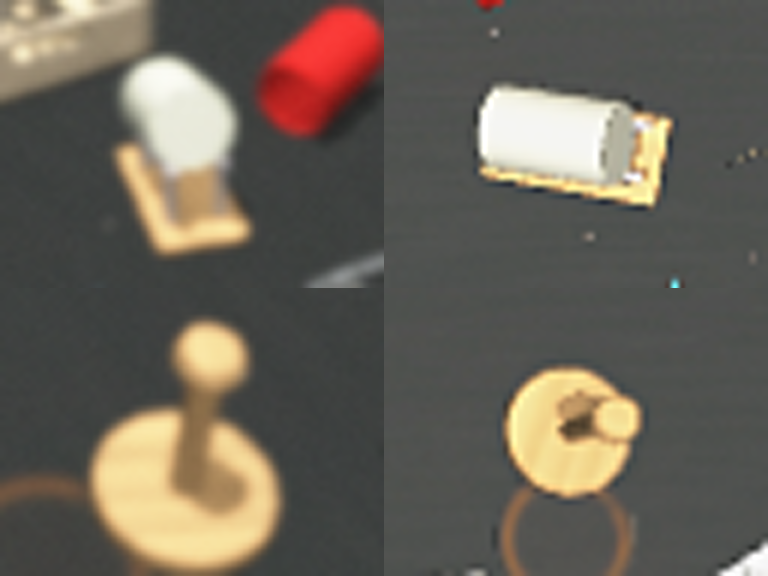

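Side crop/top crop: cup in cradle has its closed bottom raised toward −y (right in top view, ~(309,200)), mouth toward +y; the free post is bare, head at side (347,302), top (402,206). Moving the wrist over the cup.

Emit:
servo_tool(
  rows=[
    [[-0.7,-0.62,0],0,1],
    [[-0.7,-0.62,0],0,1],
    [[-0.7,-0.62,0],0,1],
    [[-0.7,-0.62,0],0,1],
    [[-0.7,-0.62,0],0,1],
    [[-0.7,-0.62,0],0,1],
    [[-0.7,-0.62,0],0,1],
    [[-0.7,-0.62,0],0,1],
  ],
)

```text
clock: 0.95
tool_pos: [0.3722, 0.3484, 0.4047]
ee_rot: [0.367, 3.12, 0.0]
ft_force: [0.4, 0.8, -0.2]
grip_width: 0.0929
finger_force: 0.0
```

Emit:
servo_tool(
  rows=[
    [[-0.7,-0.6,0],0,1],
    [[-0.7,-0.6,0],0,1],
    [[0,0,0],1,1],
    [[0,0,0],1,1],
    [[0,0,0],1,1],
    [[0,0,0],1,1],
    [[0,0,0],1,1],
    [[0,0,0],1,1],
  ],
)

```text
clock: 1.75
tool_pos: [0.4257, 0.2755, 0.4045]
ee_rot: [-1.32, -2.85, 0.0]
ft_force: [-0.0, -0.4, 0.5]
grip_width: 0.0934
finger_force: 0.0
```

Emit:
servo_tool(
  rows=[
    [[0,0,0],1,1],
    [[0,0,0],1,1],
    [[0,0,0],1,1],
    [[0,0,0],1,1],
    [[0,0,0],1,1],
    [[0,0,0],1,1],
    [[0,0,0],1,1],
    [[0,0,0],1,1],
  ],
)

```text
clock: 2.55
tool_pos: [0.4257, 0.2755, 0.4045]
ee_rot: [-2.366, -2.067, 0.001]
ft_force: [-0.1, 1.0, -0.3]
grip_width: 0.0931
finger_force: 0.0
```

```bash
cat > look.py <<'E'
import sys
from h import *
o=telemetry.get_obs(); im=eyes.capture("wrist"); np.save(f"{sys.argv[1]}.npy",im); np.save(f"{sys.argv[1]}_o.npy",o,allow_pickle=True)
save(sys.argv[1]+".png",im); R=Ro.from_rotvec(o["ee_rot"]).as_matrix()
print(round(o["clock"],2),np.round(o["tool_pos"],4),"yaw",np.degrees(np.arctan2(R[1,1],R[0,1])),np.round(R,2).tolist(),np.round(o["q"],2))
E
python3 look.py w1
```

```text
2.55 [0.4257 0.2755 0.4045] yaw -7.7035197847871775 [[0.13, 0.99, -0.0], [0.99, -0.13, -0.0], [-0.0, -0.0, -1.0]] [ 0.52 -0.26  1.79 -0.    1.6   0.66]
```

View pics/w1.png

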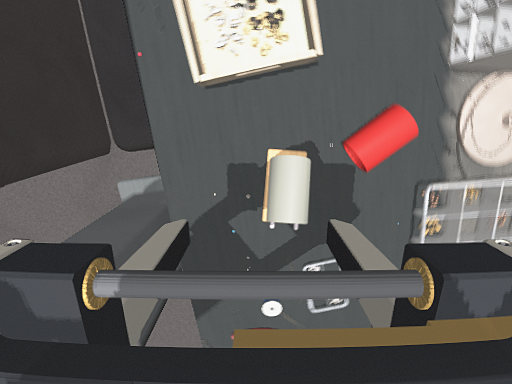

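Wrist view: white cup (268–311, 152–225) in the cradle, bottom end at image bottom (wire tops at (272,227),(296,227)), red cup at (380,138). Second viewpoint, then measure.

Emit:
servo_tool(
  rows=[
    [[-0.7,0.4,0.6],0,1],
    [[-0.7,0.4,0.6],0,1],
    [[0,0,0],0,1],
    [[0,0,0],0,1],
  ],
)

```text
clock: 3.0
tool_pos: [0.4564, 0.2007, 0.3447]
ee_rot: [-2.361, -2.072, 0.001]
ft_force: [-0.0, -0.0, 0.4]
grip_width: 0.0929
finger_force: 0.0
```

```bash
python3 look.py w2; cat > meas.py <<'E'
from h import *
import sys
def cupmask(im,roi):
    h=cv2.cvtColor(im,cv2.COLOR_RGB2HSV); m=((h[...,1]<45)&(h[...,2]>115)).astype(np.uint8)
    r=np.zeros_like(m); x,y,w,hh=roi; r[y:y+hh,x:x+w]=1; m=cv2.morphologyEx(m*r,cv2.MORPH_OPEN,np.ones((7,7),np.uint8))
    n,l,s,c=cv2.connectedComponentsWithStats(m); i=1+np.argmax(s[1:,4]); return (l==i).astype(np.uint8)
E
python3 - <<'E'
from meas import *
for n,roi in(("w1",(240,130,100,110)),("w2",(200,100,130,130))):
    m=cupmask(np.load(n+".npy"),roi); c=cv2.findContours(m,0,2)[0][0]; r=cv2.minAreaRect(c); print(n,r,cv2.boundingRect(m),np.round(cv2.boxPoints(r)).tolist())
E
```

```text
3.0 [0.4564 0.2007 0.3447] yaw -7.465720528283611 [[0.13, 0.99, -0.0], [0.99, -0.13, -0.0], [-0.0, -0.0, -1.0]] [ 0.36 -0.25  1.89  0.    1.51  0.49]
w1 ((288.5317687988281, 188.89642333984375), (40.7856559753418, 68.37904357910156), 3.012787342071533) (267, 155, 44, 69) [[266.0, 222.0], [270.0, 154.0], [311.0, 156.0], [307.0, 224.0]]
w2 ((255.7953338623047, 139.28622436523438), (54.40705871582031, 81.50262451171875), 3.094058036804199) (227, 100, 58, 81) [[226.0, 179.0], [231.0, 97.0], [285.0, 100.0], [281.0, 181.0]]
```

View pics/w2.png

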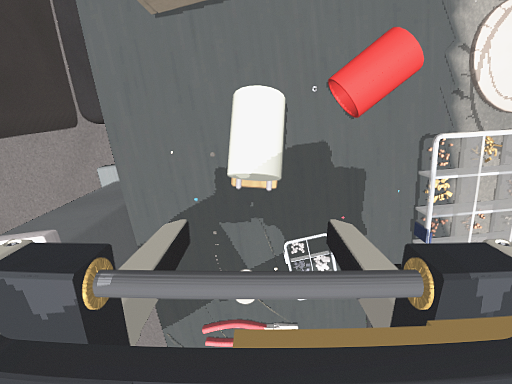

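```bash
python3 - <<'E'
from h import *
im=np.load("w2.npy")[75:200,205:305]; save("w2c.png",cv2.resize(cv2.convertScaleAbs(im,alpha=1.0),None,fx=4.5,fy=4.5,interpolation=cv2.INTER_CUBIC))
E
```

```text
(no output)
```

View pics/w2c.png

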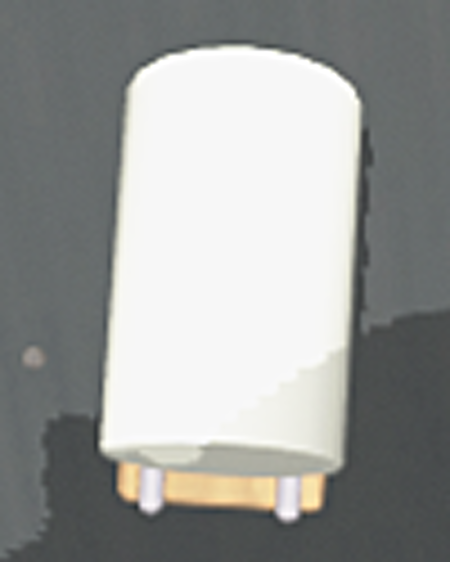

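```bash
python3 - <<'E'
from h import *
o=np.load("w2_o.npy",allow_pickle=True).item(); W=cam("wrist",o); S=cam("side"); T=cam("top")
f=lambda x,y:(205+x/4.5,75+y/4.5)
b=f(222,460); m=f(245,97)
print("bottom cross side",cross(W,b,S,(254.6,196)),"top",cross(W,b,T,(206+(612-384)/6,180+142/6)))
o1=np.load("w1_o.npy",allow_pickle=True).item();W1=cam("wrist",o1)
B=plane(W,b,.0737);M=plane(W,m,.0463);print(B,M,M-B,np.linalg.norm(M-B),np.degrees(np.arctan2(M[1]-B[1],M[0]-B[0])))
C=(B+M)/2; print("C",C,"w1 ctr proj",proj(W1,C), "L,R bottom",plane(W,f(102,452),.0737),plane(W,f(342,468),.0737))
for s in("side","top"): print(s,proj(cam(s),B),proj(cam(s),M))
R=Ro.from_rotvec(o["ee_rot"]).as_matrix()
print("B,C in tool:",R.T@(B-o["tool_pos"]),R.T@(C-o["tool_pos"]))
# post
for u,v in(((347,302.3),(402.5,206)),):
    print("post head",cross(S,u,T,v),plane(T,v,.1))
E
```

```text
bottom cross side (array([0.4567466 , 0.21828048, 0.07442594]), np.float64(0.006684661878882985)) top (array([0.45412258, 0.22221528, 0.08591162]), np.float64(0.00018490321449771583))
[0.45367257 0.21951632 0.0737    ] [0.46827273 0.29387615 0.0463    ] [ 0.01460016  0.07435982 -0.0274    ] 0.08058106621921704 78.89158408451553
C [0.46097265 0.25669623 0.06      ] w1 ctr proj [288.89173615 189.70786092] L,R bottom [0.42856479 0.22453412 0.0737    ] [0.47885192 0.21450057 0.0737    ]
side [252.7620473 196.2740896] [247.74583078 191.60302954]
top [244.83455844 204.09437481] [224.40886913 201.14352195]
B,C in tool: [ 0.01839499 -0.0048662   0.27096704] [ 0.05621259 -0.00244591  0.28465274]
post head (array([ 0.437127  , -0.34291374,  0.09809127]), np.float64(0.004720881166444316)) [ 0.43491844 -0.34089713  0.1       ]
```

Crop: closed bottom face (thin lens at ~(254,177)), wires beyond it; cup length measured 80.6 mm, bottom z ≈ 74 mm – consistent. Go to grasp 12 mm from the bottom, light grip.

Emit:
servo_tool(
  rows=[
    [[0.6,-0.08,0],0,1],
    [[0,0,0],0.6,1],
    [[0,0,0.6],0,1],
    [[0,0,0.6],0,1],
    [[0,0,0.5],0,1],
    [[0,0,0.46],0,1],
    [[0,0,0],0,1],
    [[0,0,0],0,1],
  ],
)

```text
clock: 3.85
tool_pos: [0.4562, 0.2324, 0.2383]
ee_rot: [2.424, 1.999, 0.001]
ft_force: [0.6, 0.6, 0.3]
grip_width: 0.0934
finger_force: 0.0
```

Emit:
servo_tool(
  rows=[
    [[0,0,0],0,-1],
    [[0,0,0],0,-1],
    [[0,0,0],0,-1],
    [[0,0,0],0,-1],
    [[0,0,0],0,-1],
    [[0,0,0],0,-1],
    [[0,0,0],0,-1],
    [[0,0,0],0,-1],
  ],
  force=8,
)

```text
clock: 4.65
tool_pos: [0.4564, 0.2315, 0.2374]
ee_rot: [2.425, 1.997, 0.001]
ft_force: [3.2, -0.5, 3.2]
grip_width: 0.0528
finger_force: 8.0
```

Emit:
servo_tool(
  rows=[
    [[0,0,-0.1],0,-1],
    [[0,0,-0.15],0,-1],
    [[0,0,-0.15],0,-1],
    [[0,0,-0.15],0,-1],
    [[0,0,-0.15],0,-1],
    [[0,0,-0.1],0,-1],
    [[0,0,0],0,-1],
    [[0,0,0],0,-1],
  ],
)

```text
clock: 5.45
tool_pos: [0.4561, 0.2315, 0.277]
ee_rot: [-2.425, -1.997, 0.0]
ft_force: [1.0, -0.4, -1.9]
grip_width: 0.0526
finger_force: 8.0
```

```bash
cat > snap.py <<'E'
import sys
from h import *
o=telemetry.get_obs(); a=eyes.capture("wrist"); b=eyes.capture("side"); np.save(sys.argv[1]+"s.npy",b); np.save(sys.argv[1]+"w.npy",a)
X=o["tool_pos"]-np.array([0,0,o["tool_pos"][2]-0.06]); X[2]=o["tool_pos"][2]-.19
u,v=proj(cam("side"),X).astype(int); c=b[max(v-36,0):v+36,max(u-48,0):u+48]
save(sys.argv[1]+".png",np.hstack([cv2.resize(a[40:280,140:380],(384,384)),cv2.resize(c,(416,384),interpolation=cv2.INTER_CUBIC)]))
print(u,v,o["clock"],np.round(o["tool_pos"],4),np.round(o["ft_force"],1),o["grip_width"])
E
python3 snap.py l1
```

```text
251 191 5.45 [0.4561 0.2315 0.277 ] [ 1.  -0.4 -1.9] 0.0526420753315214
```

View pics/l1.png

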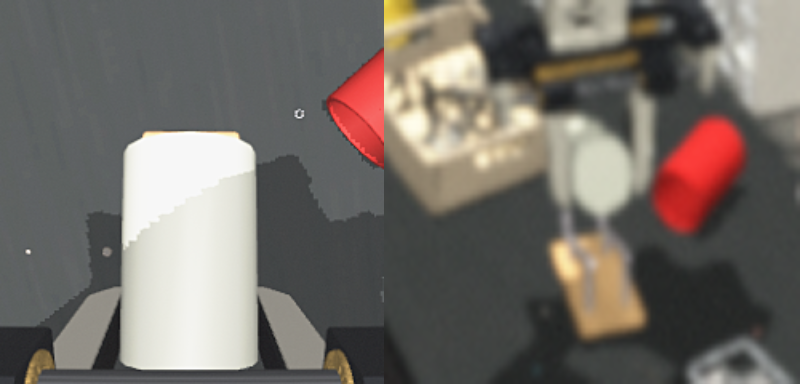

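Emit:
servo_tool(
  rows=[
    [[0,0,0],0,-1],
    [[0,0,0],0,-1],
    [[0,0,0],0,-1],
  ],
  force=5,
)

```text
clock: 5.85
tool_pos: [0.4561, 0.2315, 0.2769]
ee_rot: [-2.425, -1.997, 0.0]
ft_force: [-0.4, 0.4, -1.5]
grip_width: 0.0529
finger_force: 5.0
```

```bash
cat > tilt.py <<'E'
from h import *
o=telemetry.get_obs(); im=eyes.capture("wrist")
h=cv2.cvtColor(im,cv2.COLOR_RGB2HSV); m=((h[...,1]<45)&(h[...,2]>115)).astype(np.uint8); m[:,:200]=0;m[:,310:]=0;m[:90]=0;m[272:]=0
m=cv2.morphologyEx(m,cv2.MORPH_OPEN,np.ones((7,7),np.uint8)); n,l,s,_=cv2.connectedComponentsWithStats(m); i=1+np.argmax(s[1:,4]); print(s[i], o["clock"],o["tool_pos"].round(4),o["grip_width"],o["finger_force"],np.round(o["ft_force"],1),np.round(o["moment"],3))
E
python3 tilt.py; python3 -c "
import numpy as np,cv2
im=np.load('l1w.npy');h=cv2.cvtColor(im,cv2.COLOR_RGB2HSV);m=((h[...,1]<45)&(h[...,2]>115));print(np.where(m[90:272,255])[0][[0,-1]]+90)"
```

```text
[  215   122    86   149 12280] 5.85 [0.4561 0.2315 0.2769] 0.0529089630606938 4.999831784516573 [-0.4  0.4 -1.5] [-0.105  0.13  -0.01 ]
[122 270]
```

Emit:
servo_tool(
  rows=[
    [[0,0,0],0,-1],
    [[0,0,0],0,-1],
    [[0,0,0],0,-1],
  ],
  force=3,
)

```text
clock: 6.2
tool_pos: [0.4561, 0.2315, 0.2771]
ee_rot: [2.425, 1.997, 0.0]
ft_force: [0.0, -0.2, -1.5]
grip_width: 0.0527
finger_force: 3.0
```

```bash
python3 tilt.py
```

```text
[  215   122    86   149 12272] 6.2 [0.4561 0.2315 0.2771] 0.05274971680540085 2.999866905156523 [ 0.  -0.2 -1.5] [-0.113  0.035 -0.052]
```

Left: wrist view, cup held (222–297 px wide, rows 122–270), right: side view, cup clear of cradle, bottom facing −y. Even at 3 N the pads hold it rigidly, so I'll turn it by resting the lower rim against the cradle's stop and moving the gripper over in an arc.

Emit:
servo_tool(
  rows=[
    [[0,0,0.15],0,-1],
    [[0,0,0.2],0,-1],
    [[0,0,0.2],0,-1],
    [[0,0,0.2],0,-1],
    [[0.04,0,0],0,-1],
    [[0.04,0,0],0,-1],
    [[0,0,0],0,-1],
  ],
)

```text
clock: 6.95
tool_pos: [0.457, 0.2357, 0.2399]
ee_rot: [2.425, 1.997, 0.0]
ft_force: [-1.4, -3.2, 0.3]
grip_width: 0.0529
finger_force: 3.0
```

Emit:
servo_tool(
  rows=[
    [[0.04,0,-0.04],0,-1],
    [[0.06,0,-0.07],0,-1],
    [[0.06,0,-0.06],0,-1],
    [[0.06,0,-0.06],0,-1],
    [[0.06,0,-0.05],0,-1],
    [[0.06,0,-0.05],0,-1],
    [[0,0,0],0,-1],
  ],
)

```text
clock: 7.65
tool_pos: [0.4603, 0.2525, 0.2564]
ee_rot: [-2.425, -1.998, -0.001]
ft_force: [-0.2, -0.5, -0.6]
grip_width: 0.0528
finger_force: 3.0
```

```bash
python3 tilt.py; python3 snap.py l2
```

```text
[  214   132    88   139 10709] 7.65 [0.4603 0.2525 0.2564] 0.052750817043738636 3.000113647431135 [-0.2 -0.5 -0.6] [-0.109  0.064  0.034]
250 193 7.7 [0.4602 0.2523 0.2561] [-0.1 -0.5 -1.9] 0.052972254840976514
```

View pics/l2.png

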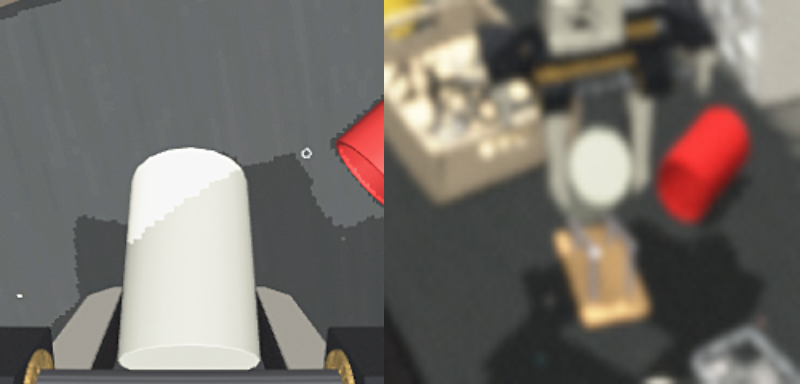

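Cup is pivoting as intended (tilt ≈ 35–40°; wrist view shows its bottom face at (250,263) starting to show). Continue the arc.

Emit:
servo_tool(
  rows=[
    [[0.08,0,-0.06],0,-1],
    [[0.08,0,-0.05],0,-1],
    [[0.08,0,-0.04],0,-1],
    [[0.08,0,-0.03],0,-1],
    [[0.08,0,-0.03],0,-1],
    [[0.08,0,-0.02],0,-1],
    [[0.08,0,-0.01],0,-1],
    [[0,0,0],0,-1],
  ],
)

```text
clock: 8.6
tool_pos: [0.4656, 0.2801, 0.2681]
ee_rot: [-2.425, -1.998, -0.0]
ft_force: [0.4, -0.6, -0.3]
grip_width: 0.0531
finger_force: 3.0
```

Emit:
servo_tool(
  rows=[
    [[0.08,0,-0.01],0,-1],
    [[0.08,0,0],0,-1],
    [[0.08,0,0],0,-1],
    [[0.08,0,0],0,-1],
    [[0.08,0,0],0,-1],
    [[0.08,0,0],0,-1],
    [[0.08,0,0],0,-1],
    [[0,0,0],0,-1],
  ],
)

```text
clock: 9.4
tool_pos: [0.471, 0.3076, 0.2685]
ee_rot: [-2.425, -1.998, -0.0]
ft_force: [0.1, 0.4, -0.7]
grip_width: 0.053
finger_force: 3.0
```

```bash
python3 tilt.py; python3 snap.py l3
```

```text
[ 213  206   90   65 5001] 9.4 [0.471  0.3076 0.2685] 0.05298484686361187 2.9988947440870106 [ 0.1  0.4 -0.7] [-0.131  0.052  0.062]
246 182 9.45 [0.4709 0.3074 0.2685] [ 0.8 -1.1 -1.3] 0.053106787271537614
```

View pics/l3.png

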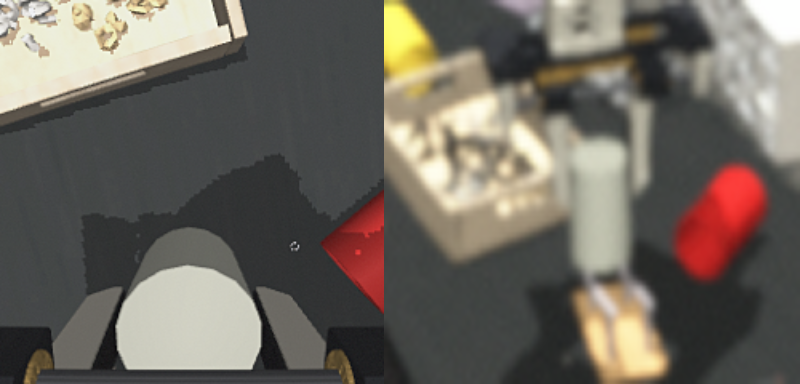

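```bash
cat > th.py <<'E'
from h import *
from scipy.optimize import fsolve
import sys
W=cam("wrist",telemetry.get_obs()); o=telemetry.get_obs(); R=Ro.from_rotvec(o["ee_rot"]).as_matrix()
u=float(sys.argv[1]); vb,vr=map(float,sys.argv[2:4])
def f(p):
    th,s=p; a=np.array([np.cos(th),0,np.sin(th)]); n=np.array([np.sin(th),0,-np.cos(th)]); P=np.array([0,0,.1673])
    pr=lambda q: proj(W,R@q+o["tool_pos"])[1]
    return pr(P-s*a+.026*n)-vb, pr(P+(.08-s)*a+.026*n)-vr
x=fsolve(f,[1.4,.012]); print(np.degrees(x[0]),x[1],f(x))
E
python3 th.py 258.75 205.6 182.5
```

```text
94.37872788649365 0.008741148795870074 (np.float64(4.501998773775995e-11), np.float64(1.8985701899509877e-11))
```

```bash
python3 - <<'E'
import numpy as np
im=np.load('l3w.npy').astype(int); print(im[172:216,250:268].mean(axis=(1,2)).round().astype(int).tolist())
E
python3 th.py 258 206 182
```

```text
[52, 51, 50, 50, 50, 50, 50, 50, 49, 47, 68, 96, 102, 101, 100, 100, 101, 101, 101, 101, 101, 101, 101, 101, 101, 101, 101, 101, 101, 101, 101, 101, 99, 96, 144, 200, 207, 204, 203, 203, 203, 204, 203, 204]
93.95044588355465 0.00917342092100452 (np.float64(2.333422344236169e-11), np.float64(9.805489753489383e-12))
```

Cup is mouth-down (≈4° off), bottom ~10 mm above the pads. Firm the grip, lift, and check the magnifier's clearance before travelling.

Emit:
servo_tool(
  rows=[
    [[0,0,0],0,-1],
    [[0,0,0],0,-1],
    [[0,0,-0.2],0,-1],
    [[0,0,-0.4],0,-1],
    [[0,0,-0.5],0,-1],
    [[0,0,-0.5],0,-1],
    [[0,0,-0.5],0,-1],
    [[0,0,-0.4],0,-1],
  ],
  force=15,
)

```text
clock: 10.35
tool_pos: [0.4708, 0.307, 0.3961]
ee_rot: [2.425, 1.997, 0.003]
ft_force: [-0.0, 0.1, -1.3]
grip_width: 0.0525
finger_force: 15.0
```

```bash
python3 - <<'E'
from h import *
S,T=cam("side"),cam("top")
print("ring",cross(S,(318,207),T,(297,163)),"ring top",cross(S,(345,175),T,(318,140)))
o=telemetry.get_obs();print(o["clock"],o["tool_pos"],o["grip_width"],o["q"])
im=eyes.capture("wrist").astype(int);print(im[172:216,250:268].mean(axis=(1,2)).round().astype(int).tolist())
E
```

```text
ring (array([0.59918206, 0.02950507, 0.09903161]), np.float64(0.009452162702682603)) ring top (array([ 0.64728861, -0.02626571,  0.23976416]), np.float64(0.009795824272048665))
10.35 [0.47075883 0.30698401 0.39606677] 0.05246780765814693 [ 5.32454562e-01 -1.28901927e-01  1.69931546e+00  4.91239034e-05
  1.56954364e+00  7.25456371e-01]
[51, 51, 51, 50, 45, 91, 125, 141, 146, 148, 128, 104, 99, 101, 101, 101, 101, 101, 102, 101, 102, 101, 101, 101, 102, 102, 102, 101, 102, 102, 102, 102, 100, 96, 143, 199, 208, 206, 205, 205, 205, 205, 205, 205]
```

Emit:
servo_tool(
  rows=[
    [[-0.5,0,0],0,-1],
    [[-0.8,0,0],0,-1],
    [[-0.8,0,0],0,-1],
    [[-0.8,0,0],0,-1],
    [[-0.8,0,0],0,-1],
    [[-0.8,0,0],0,-1],
    [[-0.8,0,0],0,-1],
    [[-0.8,0,0],0,-1],
  ],
)

```text
clock: 11.2
tool_pos: [0.4116, 0.0064, 0.3936]
ee_rot: [2.424, 1.997, 0.001]
ft_force: [0.4, -0.3, -1.0]
grip_width: 0.0526
finger_force: 15.0
```

Emit:
servo_tool(
  rows=[
    [[-0.8,0.12,0],0,-1],
    [[-0.8,0.12,0],0,-1],
    [[-0.8,0.12,0],0,-1],
    [[-0.8,0.12,0],0,-1],
    [[-0.8,0.12,0],0,-1],
    [[-0.8,0.12,0],0,-1],
    [[-0.8,0.12,0],0,-1],
    [[-0.8,0.12,0],0,-1],
  ],
)

```text
clock: 12.0
tool_pos: [0.3976, -0.3172, 0.3936]
ee_rot: [2.425, 1.996, 0.0]
ft_force: [0.6, 0.4, -1.1]
grip_width: 0.0524
finger_force: 15.0
```

Emit:
servo_tool(
  rows=[
    [[-0.8,0.3,0],0,-1],
    [[-0.8,0.3,0],0,-1],
    [[-0.6,0.2,0],0,-1],
    [[0,0,0],0,-1],
    [[0,0,0],0,-1],
  ],
)

```text
clock: 12.5
tool_pos: [0.4162, -0.4315, 0.393]
ee_rot: [-2.425, -1.995, -0.0]
ft_force: [0.6, 0.5, -1.2]
grip_width: 0.0527
finger_force: 15.0
```

```bash
python3 look.py p1
```

```text
12.5 [ 0.4162 -0.4315  0.393 ] yaw -11.104966708176418 [[0.19, 0.98, -0.0], [0.98, -0.19, 0.0], [0.0, -0.0, -1.0]] [-0.85 -0.04  1.63  0.    1.56 -0.65]
```

View pics/p1.png

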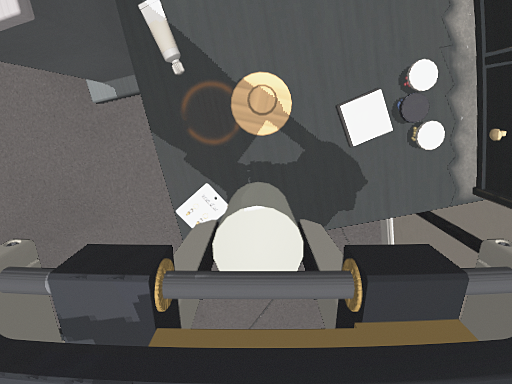

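Wrist: free post at (262,102), foot disc (231–292, 72–135), head ring ≈(262,99); held cup upright at (258,240), nothing on the post.

```bash
cat > post.py <<'E'
from h import *
import sys
def post(n):
    o=np.load(n+"_o.npy",allow_pickle=True).item(); im=np.load(n+".npy"); W=cam("wrist",o)
    h=cv2.cvtColor(im,cv2.COLOR_RGB2HSV); m=((h[...,0]>8)&(h[...,0]<28)&(h[...,1]>70)&(h[...,2]>120)).astype(np.uint8); m[180:]=0
    m=cv2.morphologyEx(m,cv2.MORPH_OPEN,np.ones((5,5),np.uint8)); _,l,s,_=cv2.connectedComponentsWithStats(m); i=1+np.argmax(s[1:,4])
    c=max(cv2.findContours((l==i).astype(np.uint8),0,2)[0],key=cv2.contourArea); e=cv2.fitEllipse(cv2.convexHull(c)); print("foot",e,plane(W,e[0],.012))
    g=cv2.cvtColor(im,cv2.COLOR_RGB2GRAY); x,y,w,hh=cv2.boundingRect(c); g=cv2.resize(g[y:y+hh,x:x+w],None,fx=4,fy=4,interpolation=cv2.INTER_CUBIC)
    k=cv2.HoughCircles(g,cv2.HOUGH_GRADIENT,1,30,param1=80,param2=20,minRadius=35,maxRadius=75)
    for q in (k[0][:4] if k is not None else []):
        uv=(x+(q[0]+.5)/4-.5,y+(q[1]+.5)/4-.5); print("head",uv,q[2]/4,plane(W,uv,.1),"r mm",q[2]/4/W[0][0,0]*(o["tool_pos"][2]-.02-.1)*1000)
    return W
for n in sys.argv[1:]: post(n)
E
python3 post.py p1
```

```text
foot ((260.5176086425781, 104.31593322753906), (59.98622512817383, 60.881744384765625), 114.3472900390625) [ 0.43519245 -0.34277193  0.012     ]
head (np.float32(262.25), np.float32(99.25)) 13.175 [ 0.43624501 -0.34238351  0.1       ] r mm 13.441869978245267
```

Emit:
servo_tool(
  rows=[
    [[-0.7,0.8,0],0,-1],
    [[0,0,0],0,-1],
    [[0,0,0],0,-1],
  ],
)

```text
clock: 12.85
tool_pos: [0.4474, -0.4701, 0.393]
ee_rot: [-2.423, -1.997, -0.0]
ft_force: [-0.8, 1.5, -1.1]
grip_width: 0.0525
finger_force: 15.0
```

```bash
python3 look.py p2; python3 post.py p2
```

```text
12.85 [ 0.4474 -0.4701  0.393 ] yaw -11.009135049097328 [[0.19, 0.98, -0.0], [0.98, -0.19, 0.0], [0.0, -0.0, -1.0]] [-0.85  0.06  1.52  0.    1.56 -0.66]
foot ((230.58470153808594, 81.3827896118164), (55.57896041870117, 62.84713363647461), 108.1144027709961) [ 0.43425385 -0.34657341  0.012     ]
head (np.float32(221.5), np.float32(64.25)) 14.0 [ 0.43537109 -0.34224202  0.1       ] r mm 14.284688438724755
```

Emit:
servo_tool(
  rows=[
    [[0.6,-0.18,0],0,-1],
    [[0.7,-0.18,0],0,-1],
    [[0.7,-0.18,0],0,-1],
    [[0.5,-0.18,0],0,-1],
    [[0,0,0],0,-1],
    [[0,0,0],0,-1],
  ],
)

```text
clock: 13.5
tool_pos: [0.4351, -0.3399, 0.3948]
ee_rot: [2.422, 1.997, 0.001]
ft_force: [-0.0, 0.2, -1.7]
grip_width: 0.0524
finger_force: 15.0
```

```bash
python3 - <<'E'
from h import *
o=telemetry.get_obs();R=Ro.from_rotvec(o["ee_rot"]).as_matrix();print(o["tool_pos"],R.T@(np.array([.4358,-.3423,.1])-o["tool_pos"]))
T,S=cam("top"),cam("side"); t=eyes.capture("top"); s=eyes.capture("side"); np.save("q_s.npy",s)
# expected rim/bottom outline extents in the side view for the axis direction
P=o["tool_pos"]-[0,0,.1673]
for th in (86,90,94):
    a=R@np.array([np.cos(np.radians(th)),0,np.sin(np.radians(th))]); print(th,proj(S,P-.009*a),proj(S,P+.071*a))
# white column centre per row in side view below the fingers
u,v=proj(S,P-[0,0,.03]).astype(int); h=cv2.cvtColor(s,cv2.COLOR_RGB2HSV)
for r in range(v-14,v+26,3):
    x=np.where((h[r,u-22:u+22,1]<40)&(h[r,u-22:u+22,2]>115))[0]+u-22
    print(r,(x.min(),x.max(),x.mean().round(1),len(x)) if len(x) else None)
E
```

```text
[ 0.43507065 -0.33990444  0.39483246] [-0.00182223  0.00054702  0.29483696]
86 [352.52707047 261.1294578 ] [346.92346331 283.98251831]
90 [352.40056199 260.93822766] [347.84566066 285.50703242]
94 [352.2715813 260.7613904] [348.79426466 286.94290258]
259 (np.int64(328), np.int64(371), np.float64(351.3), 36)
262 (np.int64(337), np.int64(371), np.float64(354.0), 35)
265 (np.int64(336), np.int64(370), np.float64(353.0), 35)
268 (np.int64(337), np.int64(368), np.float64(352.5), 32)
271 (np.int64(338), np.int64(363), np.float64(350.5), 26)
274 (np.int64(338), np.int64(362), np.float64(350.0), 25)
277 (np.int64(341), np.int64(362), np.float64(351.5), 22)
280 (np.int64(341), np.int64(361), np.float64(351.0), 21)
283 (np.int64(340), np.int64(361), np.float64(350.5), 22)
286 (np.int64(340), np.int64(361), np.float64(350.5), 22)
289 (np.int64(341), np.int64(360), np.float64(350.5), 20)
292 (np.int64(345), np.int64(357), np.float64(351.0), 13)
295 None
298 None
```

Emit:
servo_tool(
  rows=[
    [[0,0,0.3],0,-1],
    [[0,0,0.3],0,-1],
    [[0,0,0.3],0,-1],
    [[0,0,0.2],0,-1],
    [[0,0,0.1],0,-1],
    [[0,0,0.1],0,-1],
    [[0,0,0.1],0,-1],
    [[0,0,0.1],0,-1],
  ],
)

```text
clock: 14.4
tool_pos: [0.4357, -0.3411, 0.3185]
ee_rot: [2.425, 1.997, 0.0]
ft_force: [-0.3, -0.1, -1.8]
grip_width: 0.0527
finger_force: 15.0
```

Emit:
servo_tool(
  rows=[
    [[0,0,0.1],0,-1],
    [[0,0,0.1],0,-1],
    [[0,0,0.1],0,-1],
    [[0,0,0.1],0,-1],
    [[0,0,0.1],0,-1],
    [[0,0,0.1],0,-1],
    [[0,0,0.1],0,-1],
    [[0,0,0],0,-1],
  ],
)

```text
clock: 15.2
tool_pos: [0.4355, -0.341, 0.2827]
ee_rot: [-2.424, -1.996, 0.0]
ft_force: [-0.4, -0.7, -1.6]
grip_width: 0.0523
finger_force: 15.0
```

```bash
python3 - <<'E'
from h import *
o=telemetry.get_obs();print(o["clock"],o["tool_pos"],o["ft_force"],o["moment"],o["grip_width"])
im=eyes.capture("wrist").astype(int);print(im[172:216,250:268].mean(axis=(1,2)).round().astype(int).tolist())
E
```

```text
15.2 [ 0.43549956 -0.34099985  0.28268269] [-0.44211043 -0.66727461 -1.55629243] [-0.13812968  0.14606847  0.0087718 ] 0.05232866057483025
[216, 198, 191, 179, 163, 155, 153, 152, 151, 154, 143, 125, 121, 122, 123, 123, 122, 122, 123, 123, 123, 122, 122, 122, 122, 122, 122, 122, 122, 122, 122, 122, 119, 114, 194, 243, 243, 239, 237, 233, 231, 231, 232, 232]
```

Emit:
servo_tool(
  rows=[
    [[0,0,0.1],0,-1],
    [[0,0,0.1],0,-1],
    [[0,0,0.06],0,-1],
    [[0,0,0.03],0,-1],
    [[0,0,0],0,-1],
  ],
  force=8,
)

```text
clock: 15.75
tool_pos: [0.4356, -0.3411, 0.2688]
ee_rot: [-2.425, -1.997, 0.0]
ft_force: [0.0, 0.3, -1.2]
grip_width: 0.0527
finger_force: 8.0
```

Emit:
servo_tool(
  rows=[
    [[0,0,0.03],0,-1],
    [[0,0,0.03],0,-1],
    [[0,0,0],0,-1],
  ],
)

```text
clock: 16.05
tool_pos: [0.4356, -0.341, 0.2659]
ee_rot: [-2.425, -1.997, 0.0]
ft_force: [0.5, 0.1, -0.4]
grip_width: 0.0528
finger_force: 8.0
```

Emit:
servo_tool(
  rows=[
    [[0,0,0.03],0,-1],
    [[0,0,0],0,-1],
  ],
)

```text
clock: 16.25
tool_pos: [0.4356, -0.341, 0.2644]
ee_rot: [-2.425, -1.997, 0.0]
ft_force: [-0.5, -0.1, -1.8]
grip_width: 0.0528
finger_force: 8.0
```

Emit:
servo_tool(
  rows=[
    [[0,0,0.03],0,-1],
    [[0,0,0],0,-1],
  ],
  force=5,
)

```text
clock: 16.45
tool_pos: [0.4356, -0.341, 0.2628]
ee_rot: [-2.425, -1.997, 0.0]
ft_force: [-0.8, 0.6, -0.9]
grip_width: 0.0529
finger_force: 5.0
```

Emit:
servo_tool(
  rows=[
    [[0,0,0.03],0,-1],
    [[0,0,0],0,-1],
  ],
)

```text
clock: 16.65
tool_pos: [0.4356, -0.341, 0.2613]
ee_rot: [-2.425, -1.997, 0.0]
ft_force: [-0.1, 0.2, -1.2]
grip_width: 0.0528
finger_force: 5.0
```

Emit:
servo_tool(
  rows=[
    [[0,0,0.03],0,-1],
    [[0,0,0],0,-1],
  ],
)

```text
clock: 16.85
tool_pos: [0.4357, -0.3411, 0.2603]
ee_rot: [2.425, 1.997, 0.0]
ft_force: [-0.9, 1.3, 3.8]
grip_width: 0.0528
finger_force: 5.0
```

Contact felt. Level it with a light grip and a small press, then check.

Emit:
servo_tool(
  rows=[
    [[0,0,0.02],0,-1],
    [[0,0,0.02],0,-1],
    [[0,0,0],0,-1],
    [[0,0,0],0,-1],
  ],
  force=3,
)

```text
clock: 17.25
tool_pos: [0.4356, -0.3411, 0.2581]
ee_rot: [2.425, 1.997, -0.0]
ft_force: [-1.7, 0.5, 4.1]
grip_width: 0.0527
finger_force: 3.0
```

```bash
python3 - <<'E'
from h import *
o=telemetry.get_obs();print(o["clock"],o["tool_pos"],o["ft_force"],o["grip_width"])
im=eyes.capture("wrist").astype(int);print(im[160:216,250:268].mean(axis=(1,2)).round().astype(int).tolist())
E
```

```text
17.25 [ 0.43561156 -0.34113497  0.25810466] [-1.72246201  0.49899067  4.06986043] 0.052668119488513916
[105, 183, 227, 231, 230, 230, 229, 229, 229, 229, 228, 228, 228, 229, 221, 201, 178, 157, 140, 137, 138, 138, 138, 138, 138, 138, 138, 138, 138, 138, 138, 138, 138, 138, 138, 138, 138, 138, 138, 138, 137, 138, 137, 137, 137, 136, 136, 132, 135, 210, 241, 239, 238, 236, 234, 235]
```

Emit:
servo_tool(
  rows=[
    [[0,0,0],0,0.3],
    [[0,0,0],0,0.3],
    [[0,0,0],0,0.6],
    [[0,0,0],0,0.6],
    [[0,0,0],0,0.6],
    [[0,0,0],0,0.6],
  ],
)

```text
clock: 17.9
tool_pos: [0.4356, -0.3411, 0.258]
ee_rot: [-2.425, -1.997, 0.0]
ft_force: [0.1, -0.5, -0.1]
grip_width: 0.0739
finger_force: 0.0
```

Emit:
servo_tool(
  rows=[
    [[0,0,-0.1],0,0.6],
    [[0,0,-0.3],0,0.6],
    [[0,0,-0.4],0,0.6],
    [[0,0,-0.5],0,0.6],
    [[0,0,-0.5],0,0.6],
    [[0,0,-0.5],0,0.6],
    [[0,0,-0.3],0,0.6],
    [[0,0,0],0,0.6],
  ],
)

```text
clock: 18.7
tool_pos: [0.4356, -0.3411, 0.3908]
ee_rot: [2.422, 1.995, 0.001]
ft_force: [0.2, 0.2, -0.8]
grip_width: 0.0745
finger_force: 0.0
```

Emit:
servo_tool(
  rows=[
    [[-0.8,0,0],0,0.6],
    [[-0.8,0,0],0,0.6],
    [[-0.8,0,0],0,0.6],
    [[0,0,0],0,0.6],
    [[0,0,0],0,0.6],
  ],
)

```text
clock: 19.2
tool_pos: [0.4123, -0.4593, 0.3865]
ee_rot: [-2.425, -1.994, -0.0]
ft_force: [-0.2, 0.9, 0.4]
grip_width: 0.0744
finger_force: 0.0
```

```bash
python3 look.py f1; python3 - <<'E'
from h import *
o=np.load("f1_o.npy",allow_pickle=True).item(); im=np.load("f1.npy");W=cam("wrist",o)
X=np.array([.4358,-.3423,.105]); u,v=proj(W,X); print("exp",u,v)
h=cv2.cvtColor(im,cv2.COLOR_RGB2HSV); m=((h[...,1]<45)&(h[...,2]>190)).astype(np.uint8); m=cv2.morphologyEx(m,cv2.MORPH_OPEN,np.ones((7,7),np.uint8))
_,l,s,c=cv2.connectedComponentsWithStats(m)
for i in range(1,len(s)):
    if np.hypot(c[i][0]-u,c[i][1]-v)<60: 
        e=cv2.fitEllipse(max(cv2.findContours((l==i).astype(np.uint8),0,2)[0],key=len)); print(s[i],e,plane(W,e[0],.105))
s=eyes.capture("side"); S=cam("side"); hs=cv2.cvtColor(s,cv2.COLOR_RGB2HSV); wm=(hs[...,1]<40)&(hs[...,2]>110)
for n,P in(("free",(.4358,-.3423)),("taken",(.4536,-.1423))):
    a=proj(S,(*P,.105)); b=proj(S,(*P,.025)); x,y=int(a[0]),int(a[1]); r=wm[y-15:int(b[1])+15,x-18:x+18]; yy,xx=np.where(r); print(n,a,b,"rows",yy.min()+y-15,yy.max()+y-15,"cols",xx.min()+x-18,xx.max()+x-18,r.sum())
E
```

```text
19.2 [ 0.4123 -0.4593  0.3865] yaw -11.126753057926985 [[0.19, 0.98, -0.0], [0.98, -0.19, 0.0], [0.0, -0.0, -1.0]] [-0.88 -0.    1.6   0.    1.55 -0.69]
exp 260.5970150076913 66.47739227942715
[ 231   33   56   60 2695] ((258.26519775390625, 62.38969421386719), (56.15293884277344, 59.55011749267578), 179.32803344726562) [ 0.43438954 -0.33847109  0.105     ]
free [345.82642322 300.57595088] [341.77350268 321.33902127] rows 285 327 cols 333 362 836
taken [307.95720457 249.93367472] [306.03171506 270.08525383] rows 234 275 cols 289 318 605
```

```bash
python3 -c "
from rig import job; print(job.job_done())"
```

```text
the job is handed in; nothing more can be done
None
```

The white tumbler is upside down on the free post with its inside bottom resting on the post's head. I let go only after feeling that contact, and the job was handed in at about 19 s; I did not re-photograph the spool, pliers and glue tube at the end, but nothing was moved near them.

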